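# Set the reading stage over its well and hold the sensor there

### The arm

A 6-joint arm with a two-finger parallel gripper is mounted at the origin on the work surface. World frame = base frame: x ahead of the robot, y to its left, z up, the work surface at z = 0. Lengths are in m, angles in degrees, forces in N, time in s.
With the tool pointing down it reaches from about 0.35 to 0.875 m from the base axis. Payload 4.2 kg.
Tool frame: the origin (TCP) lies on the centre line of the jaws, within the pads' length; the fingertips stand 19 mm ahead of it and the grasp point (between the pads) is the TCP; z points along the fingers, y is the line along which they close (so a half turn about z gives the same grasp; the last joint's range is limited). The gripper opens to 87 mm and grips with 3 to 60 N. Pads are 19 mm wide; open, the fingers measure 117 mm over their backs; the gripper's body (75 mm by 190 mm) begins 51 mm behind the grasp point.
Start: joints at [-62.475, 22.042, 0.453, 0, -68.411, -14.817], TCP at [0.138, -0.61, 0.242] pointing down, gripper open.
Joint ranges: [-179.83, 179.83], [-69.29, 118.12], [-61.27, 80.66], [-181.25, 117.63], [-171.15, -9.14], [-177.46, 177.46]. Speed limits (degrees/s): [159.86, 159.86, 180, 180, 180, 180].

### API

Orientations are given as a 3x3 rotation matrix whose columns are the frame's x, y, z axes.
In Python, from station import sense, capture, finish_job, search_frame, masks_of gives the robot as it stands.
- The arm moves only by the tool drive_tool, never from a script. Its argument "rows" is a list of rows, each a list of 7 numbers: the opening in per cent of the stroke, from 0 (shut) to 100 (fully open), then the shift along the world's x, y, z in mm, then the turn, a rotation vector about the world's x, y, z in rad. In form: [[fingers, dx, dy, dz, wx, wy, wz], ...]. A call has 1 to 5 rows; each row shifts and turns the commanded pose from where the row before left it; what a row does not reach is not made up. A row lasts 1/12 s, in which the tool goes at most 41.7 mm and 7.16 degrees, less where a joint would pass 70% of its speed; a pose out of reach is approached as far as the arm can. A call is refused whole if a number of a shift passes 41.7 or a number of a turn 0.125, either way. A call with a gripper value outside its range is refused whole. The fingers move at their own pace and stop on an object; the grip force is fixed at half the most. Time passes only in rows, so rows that do not move let the fingers close. It gives the time, the measured TCP pose, the force, the opening and the grip force at its end, in the units of the state.
- sense(): the state, without advancing time (a new reading comes with each control period).
- capture(name): name is "scene" or "top" or "wrist"; returns a dict with "frame" (480x640x3 uint8, red, green, blue), "z_map" (480x640 float32, m along the optical axis (not along the pixel's ray), 0 where there is no reading), "fx", "fy", "cx", "cy" (pixels), "R" (3x3) and "t" (3): a world point X has camera coordinates R X + t; the wrist camera has in their place "T_tool_cam" (4x4, takes a point from camera to tool coordinates, whose origin is the TCP and whose axes are the flange's). Camera axes: x right, y down, z forward; pixel columns grow to the right and rows downward; lengths in m; the calibration is good to about 2 mm. A picture is of the moment at which its call begins: read the wrist's pose just before it.
- finish_job(): hands the job in; it is judged then, once.
Trained networks look in a picture, given as the dict that the camera call returned (one of the last four; its "shot" number tells which), for a name from the list of things; names that differ only in an ending like _2 or _b are one class to them, and where a whole thing is asked for, a point or a joint stands for the part that bears it (a point fixed in the world has none). Each returns a list of dicts, best first, with "p" (0 to 1); they miss things now and then, are a little off and sometimes report something else, mostly with a low value. They report only what shows in the picture. A call takes as long as a camera call.
- search_frame(label, picture): "xy" ([column, row] in pixels, amid what is visible of it).
- masks_of(label, picture): "region" (480x640 bool, what is visible of it) and "xy" ([column, row] in pixels, amid what is visible of it).
The state is a dict: "time_s": time; "joints": joint angles; "joint_velocities": joint speeds; "effort": joint torques, N m; "tcp_pos": TCP position; "ee_rot": TCP orientation; "wrist_force": force on the tool from outside, world axes, zero at the start; "moment": the same for the moment, N m; "gripper_width": opening from 0.0 (shut) to 1.0 (fully open); "gripper_force": force on a finger pad.
Only numpy, scipy, OpenCV 4.12 (cv2) and the standard library are available. Lean on these libraries where they do the work, as an engineer would, in place of code of your own. Each camera call takes 0.05 s, during which the arm holds its last target. There are 200 camera calls.

### The job

Bring the sensor of the plate-reading stage over its well: first slide the carriage, which has a square grip at its rear end, until the carriage pointer points at the clip on the base scale, then push the round lock button on the sleeve fully down to release the telescoping arm. Pull the arm out by the square knob at its outer end until the arm pointer points at the clip on the rule beside it, with the carriage still at its own clip, and finish there still gripping the knob, because a spring draws the arm back in as soon as it is let go. Leave both clips and the bottle, jar and black plate adapter where they are.

Things in the scene. Friction and masses are not known exactly. Their poses are not given: they have to be found in the camera images.
- stage: plate-reading stage, fixed to the bench: grey base 240 x 380 x 10 mm; origin at the centre of its underside on the work surface; turned by up to about 0.3 rad. Its x axis is the carriage's direction of travel (along the rail), its y axis is the direction in which the arm extends, z up. A white 24-well plate (128 x 86 mm, top 28 mm above the bench) is fixed in its nest at x 0, y +123 mm
- carriage (a joint): travel of the carriage along stage +x, m, 0 to 0.115; starts between 0 and 0.025; stays where it is left, about 5 N of friction. The carriage (aluminium block 60 x 90 mm) carries the sleeve, grip, lock button, arm and rule with it
- slide_grip (a point): black upright square post 18 x 18 mm, 50 mm tall, on top of the rear end of the sleeve; point at its centre, 115 mm above the bench; axes as the stage. It is fixed to the carriage: gripping it from above and moving it along stage x slides the carriage. The sleeve below it is 32 mm wide in x, its top 90 mm above the bench
- row_pointer (a point): tip of the small dark steel pointer at the rear foot of the carriage, 3 mm wide, 16 mm above the bench, over the white base scale; moves with the carriage
- row_clip_mid (a point): top centre of the black clip on the base scale, 10 mm wide along stage x, 21 mm above the bench; the pointer is right when its tip is within the clip's width along stage x
- row_clip (a joint): place of the base-scale clip, m: equals the carriage travel at which the pointer is at the clip's middle (0.045 to 0.105). Clamped hard; must not be shifted
- lock_top (a point): top centre of the lock button, a round steel cap 24 mm across on top of the sleeve, between grip and knob, 95 mm from each (along stage y) at the start, top 105.5 mm above the bench when up (97.5 mm when down), moves with the carriage
- lock (a joint): how far the lock button is pushed down, m: 0 up (arm locked in) to 0.008 fully down; the arm is free from about 0.006. About 4 N moves it; it stays down
- boom (a joint): extension of the telescoping arm along stage +y, m, 0 (in) to 0.12. Blocked at 0 (about 1 mm of play) while the button is up; when free a spring draws it in with 3 to 4.5 N. Arm: 18 mm square steel tube coming out of the sleeve, sensor hanging under its end
- boom_knob: black upright square post 18 x 18 mm, 58 mm tall, standing up from the outer end of the arm; origin at its centre, 114 mm above the bench; axes as the stage; moves with carriage and arm. Below it an aluminium block 26 mm square, top 85 mm above the bench; at the start the sleeve's mouth is 50 mm behind it (stage -y)
- boom_pointer (a point): tip of the thin dark steel pointer (3 mm wide) that sticks out to stage +x from the arm's outer end below the knob, 82 mm above the bench; 40 mm in x from the knob's axis and level with it in y
- boom_clip_mid (a point): top centre of the black clip on the white rule beside the arm, 10 mm wide along stage y, top 87 mm above the bench; rule and clip ride on the carriage; the arm pointer is right when its tip is within the clip's width along stage y
- boom_clip (a joint): place of the clip on the rule, m: equals the arm extension at which the arm pointer is at the clip's middle (0.042 to 0.098). Clamped hard; must not be shifted
- bottle_mid (a point): loose bottle, 56 mm across, 120 mm tall, standing off the stage's +y end; point half-way up
- jar_mid (a point): loose jar, 60 mm across, 60 mm tall, standing off the stage's -y end; point half-way up
- adapter_mid (a point): loose black plate adapter 86 x 128 x 18 mm lying beyond the stage's far (+x) edge; point at its centre

How it is judged (in metres and radians):
On the way, in this order (a step that is already met when the one before it is completed fails the run):
1. the carriage pointer stands at the base-scale clip (within 5 mm of its middle) (x of row_pointer in the frame of row_clip_mid between -0.005 and 0.005 m), for 0.2 s.
2. the lock button is pushed down, with the carriage still at its clip (all of step 1 and value of joint lock above 0.007 m), for 0.1 s.
At the end, for the whole second after the job is handed in: the carriage pointer is within 5 mm of the middle of the base-scale clip, the arm pointer within 5 mm of the middle of the rule clip, the lock button is down (over 7 mm of its 8), the arm stands still (under 10 mm/s) and the fingers grip the arm's knob (over 2 N) (all of step 2 and y of boom_pointer in the frame of boom_clip_mid between -0.005 and 0.005 m and contact force between the fingers and boom_knob above 2 N and velocity of joint boom between -0.01 and 0.01 m/s); the arm keeps its last pose, push and grip.
It fails at once if a clip is shifted along its scale (velocity of joint any of row_clip, boom_clip above 0.02 m/s or velocity of joint any of row_clip, boom_clip below -0.02 m/s).
It fails at once if the bottle, jar or plate adapter is moved by over 20 mm (distance of any of bottle_mid, jar_mid, adapter_mid from where it was at the start of the episode above 0.02 m).
It also fails if it takes over 51 s, if anything falls off the work surface, if the arm or the gripper's body presses on something with over 40 N, if the wrist force passes 120 N, or if a joint passes its speed limit or range.

## Working session

There is one attempt and no reset: what is moved stays moved. The work goes in short steps, Python scripts to look and compute and a tool call to move; the robot and the scene stay as the last step left them, time stands still between calls to the robot, and variables do not carry over. Pictures are saved under pics/ and viewed, at most 10 in all, crops included, and the job is handed in when it is done.

Besides the shell and the picture viewer there is one more tool, called as name([rows], argument=value, ...), one row to a line, values as JSON. drive_tool: Moves the arm, as the interface text tells. Its arguments: {"type":"object","properties":{"rows":{"type":"array"}},"required":["rows"]}

```bash
mkdir -p pics; cat > h.py <<'E'
import numpy as np, cv2
from station import *
def w(p,uv,z=None,r=2):
    # world point from pixel: depth, or ray at height z
    u,v=uv
    if z is None:
        a=p["z_map"][int(v)-r:int(v)+r+1,int(u)-r:int(u)+r+1]; d=np.median(a[a>0])
        c=np.array([(u-p["cx"])/p["fx"]*d,(v-p["cy"])/p["fy"]*d,d]); return p["R"].T@(c-p["t"])
    ray=p["R"].T@np.array([(u-p["cx"])/p["fx"],(v-p["cy"])/p["fy"],1]); o=-p["R"].T@p["t"]
    return o+ray*(z-o[2])/ray[2]
def wr(p,s):
    T=np.eye(4);T[:3,:3]=s["ee_rot"];T[:3,3]=s["tcp_pos"];M=np.linalg.inv(T@np.array(p["T_tool_cam"]))
    p["R"]=M[:3,:3];p["t"]=M[:3,3];return p
def save(p,n,crop=None,k=1):
    f=p["frame"][:,:,::-1]
    if crop: f=f[crop[1]:crop[3],crop[0]:crop[2]]
    cv2.imwrite("pics/"+n,cv2.resize(f,None,fx=k,fy=k,interpolation=cv2.INTER_CUBIC))
E
python3 - <<'E'
from h import *
np.set_printoptions(precision=4,suppress=True)
Z=dict(slide_grip=.14,row_pointer=.016,row_clip_mid=.021,lock_top=.1055,boom_knob=.143,boom_pointer=.082,boom_clip_mid=.087,stage=None,bottle_mid=.12,jar_mid=.06,adapter_mid=.018)
for c in("top","scene"):
    p=capture(c);save(p,c+"0.png");print(c,p["R"].tolist(),p["t"])
    for n,z in Z.items():
        for d in search_frame(n,p)[:2]:
            print(n,round(d["p"],2),np.round(d["xy"]),w(p,d["xy"]),w(p,d["xy"],z) if z else"")
print(sense()["ee_rot"])
E
```

```text
top [[0.014917115905400595, -0.9998578429905196, 0.007859609621970937], [-0.9924196620187546, -0.015764208363966983, -0.12187987599779584], [0.12198645044284834, -0.005981934887840803, -0.992513739130775]] [0.0137 0.6445 1.1196]
slide_grip 0.89 [297. 290.] [0.5384 0.0791 0.0814] [0.5365 0.0766 0.14  ]
row_pointer 0.7 [304. 292.] [0.5346 0.066  0.0905] [0.5367 0.0684 0.016 ]
lock_top 0.43 [309. 298.] [0.5219 0.0557 0.1062] [0.5219 0.0557 0.1055]
boom_knob 0.7 [299. 294.] [0.5302 0.0748 0.0911] [0.5289 0.0727 0.143 ]
boom_knob 0.53 [260. 301.] [0.5152 0.1447 0.1437] [0.5153 0.1448 0.143 ]
boom_pointer 0.95 [266. 304.] [0.5109 0.1385 0.1072] [0.5111 0.141  0.082 ]
boom_clip_mid 0.35 [236. 280.] [0.5566 0.1988 0.0877] [0.5567 0.1989 0.087 ]
stage 0.92 [291. 280.] [0.5572 0.0919 0.0813] 
bottle_mid 0.66 [239. 280.] [0.5558 0.1934 0.083 ] [0.554  0.1879 0.12  ]
jar_mid 0.63 [430. 286.] [ 0.55   -0.1865  0.0617] [ 0.5501 -0.1868  0.06  ]
adapter_mid 0.72 [312. 172.] [0.7905 0.0567 0.0188] [0.7907 0.0567 0.018 ]
adapter_mid 0.43 [237. 282.] [0.5525 0.1976 0.0897] [0.5557 0.2085 0.018 ]
scene
[... 536 characters left out ...]
16.] [0.5274 0.0591 0.1052] [0.5277 0.0594 0.1055]
boom_knob 0.61 [411. 235.] [0.5183 0.1536 0.113 ] [0.5482 0.1832 0.143 ]
boom_knob 0.37 [259. 297.] [0.8063 0.0645 0.0192] [0.852 0.186 0.143]
boom_pointer 0.79 [409. 244.] [0.5202 0.1541 0.0925] [0.5103 0.1442 0.082 ]
boom_clip_mid 0.6 [409. 268.] [0.5602 0.2027 0.084 ] [0.5628 0.2053 0.087 ]
stage 0.69 [378. 277.] [0.5684 0.1289 0.0098] 
bottle_mid 0.69 [465. 338.] [0.5931 0.3755 0.0798] [0.6252 0.3965 0.12  ]
jar_mid 0.78 [306. 196.] [ 0.5654 -0.1732  0.046 ] [ 0.5765 -0.1531  0.06  ]
adapter_mid 0.91 [261. 298.] [0.803  0.0672 0.0179] [0.8031 0.0673 0.018 ]
[[-0.9755 -0.22    0.    ]
 [-0.22    0.9755 -0.    ]
 [-0.     -0.     -1.    ]]
```

View pics/top0.png

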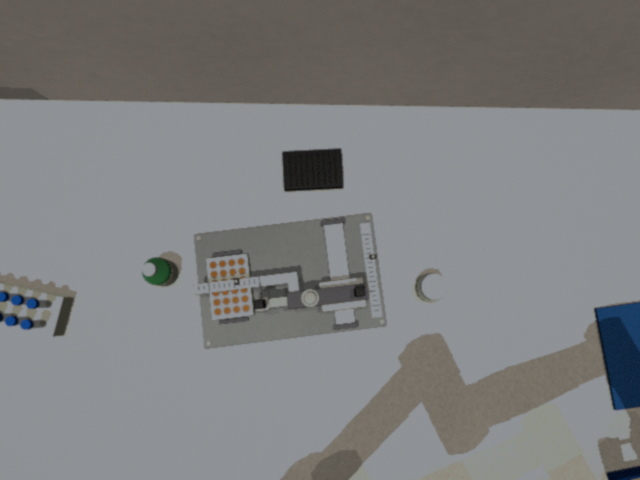

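View pics/scene0.png

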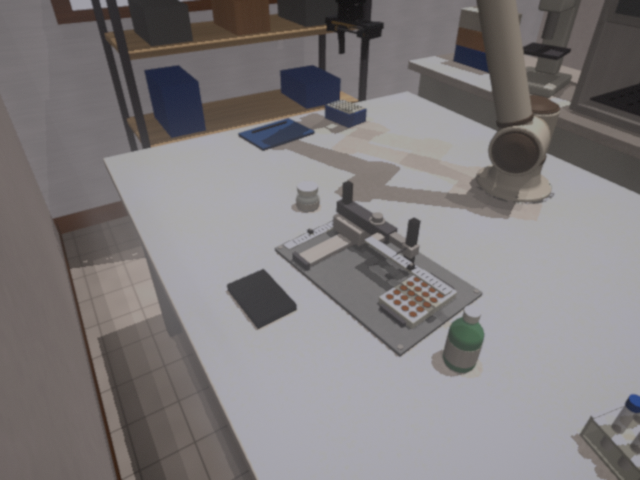

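The top view shows the grip at (360,291), lock button at (310,298), knob at (262,304), base-scale clip at (373,257) and rule clip at (236,282). Some network hits (slide_grip, row_pointer) are just the middle of the stage, so I'll use the picture positions instead.

```bash
python3 - <<'E'
from h import *
np.set_printoptions(precision=4,suppress=True)
p=capture("top");save(p,"top1.png",(190,205,400,355),3.8)
for n,uv,z in(("grip",(360,291),.14),("lock",(310,298),.1055),("knob",(262,304),.143),("rowclip",(373,257),.021),("boomclip",(236,282),.087)): print(n,w(p,uv,z),w(p,uv,r=1))
c=[w(p,uv,.01) for uv in((195,236),(372,214),(384,328),(208,347))];print(np.array(c))
a=c[1]-c[0];b=c[2]-c[3];print(np.linalg.norm(a),np.linalg.norm(b),np.arctan2(-a[1],-a[0])-np.pi/2,np.arctan2(-b[1],-b[0])-np.pi/2)
s=sense();print(s["joints"],s["wrist_force"]); print(np.array(capture("wrist")["T_tool_cam"]))
E
```

```text
grip [ 0.5364 -0.04    0.14  ] [ 0.5364 -0.04    0.1411]
lock [0.5227 0.0536 0.1055] [0.5226 0.0535 0.1069]
knob [0.5096 0.1413 0.143 ] [0.5096 0.1412 0.1446]
rowclip [ 0.6114 -0.0747  0.021 ] [ 0.611  -0.0743  0.0249]
boomclip [0.552  0.1993 0.087 ] [0.5518 0.1988 0.0906]
[[ 0.6511  0.301   0.01  ]
 [ 0.7043 -0.0731  0.01  ]
 [ 0.4647 -0.0992  0.01  ]
 [ 0.4206  0.2642  0.01  ]]
0.3778691374077992 0.36611621890580714 0.1412619906847612 0.12072718007244343
[-62.4749  22.0413   0.4524   0.0009 -68.4135 -14.8168] [ 0.8288  0.7994 -0.1664]
[[ 0.0005 -0.9608 -0.2773  0.075 ]
 [ 1.      0.0005  0.0002  0.0001]
 [-0.0001 -0.2773  0.9608 -0.1434]
 [ 0.      0.      0.      1.    ]]
```

View pics/top1.png

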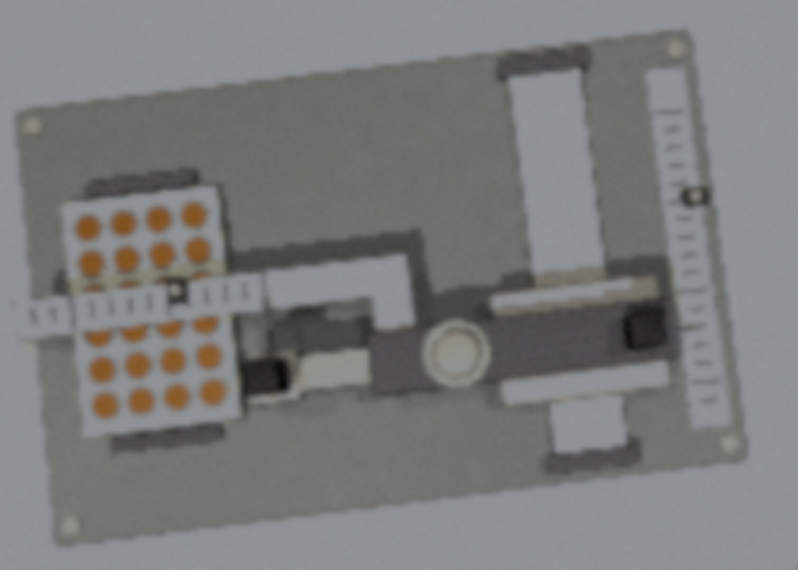

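Crop: grip at (645,327), pointer tip at (690,326), row clip at (695,196), knob at (265,377), rule clip at (178,291). The yaw is about 0.14 rad, the carriage has about 69 mm to go and the arm about 52 mm. I'll move above the grip with the jaws closing along stage x.

drive_tool([
  [100,23.4,33.5,0,0,0,0.124],
  [100,23.4,33.5,0,0,0,0.124],
  [100,23.4,33.5,0,0,0,0.124],
  [100,23.4,33.5,0,0,0,0.124],
  [100,23.4,33.5,0,0,0,0.124],
])

```text
time_s: 1.72
tcp_pos: [0.2551, -0.4406, 0.2416]
ee_rot: [[-0.662, -0.75, 0.0], [-0.75, 0.662, -0.0], [0.0, -0.0, -1.0]]
wrist_force: [1.7, -0.6, 0.5]
gripper_width: 0.997
gripper_force: 0.0
```

drive_tool([
  [100,23.4,33.5,0,0,0,0.124],
  [100,23.4,33.5,0,0,0,0.124],
  [100,23.4,33.5,0,0,0,0.124],
  [100,23.4,33.5,0,0,0,0.124],
  [100,23.4,33.5,0,0,0,0.124],
])

```text
time_s: 2.13
tcp_pos: [0.3722, -0.2729, 0.242]
ee_rot: [[-0.103, -0.995, 0.001], [-0.995, 0.103, -0.0], [0.0, -0.001, -1.0]]
wrist_force: [1.3, -0.6, 0.4]
gripper_width: 0.995
gripper_force: 0.0
```

drive_tool([
  [100,23.4,33.5,0,0,0,0.124],
  [100,23.4,33.5,0,0,0,0.124],
  [100,23.4,33.5,0,0,0,0],
  [100,23.4,33.5,0,0,0,0],
  [100,23.4,33.5,0,0,0,0],
])

```text
time_s: 2.55
tcp_pos: [0.4893, -0.1052, 0.242]
ee_rot: [[0.139, -0.99, 0.001], [-0.99, -0.139, -0.0], [0.0, -0.001, -1.0]]
wrist_force: [0.8, -1.0, 0.0]
gripper_width: 1.001
gripper_force: 0.0
```

drive_tool([
  [50,23.4,33.5,0,0,0,0],
  [50,23.4,33.5,0,0,0,0],
  [50,0,0,0,0,0,0],
  [50,0,0,0,0,0,0],
])

```text
time_s: 2.88
tcp_pos: [0.5362, -0.0383, 0.2411]
ee_rot: [[0.142, -0.99, -0.001], [-0.99, -0.142, -0.0], [0.0, 0.001, -1.0]]
wrist_force: [-0.7, -0.1, 0.1]
gripper_width: 0.782
gripper_force: 0.0
```

```bash
python3 - <<'E'
from h import *
np.set_printoptions(precision=4,suppress=True)
s=sense();p=wr(capture("wrist"),s);save(p,"w0.png");print(s["tcp_pos"],s["ee_rot"],s["joints"])
for n,z in dict(slide_grip=.14,row_pointer=.016,row_clip_mid=.021,lock_top=.1055,boom_knob=.143).items():
    for d in search_frame(n,p)[:2]: print(n,round(d["p"],2),np.round(d["xy"]),w(p,d["xy"]),w(p,d["xy"],z))
np.savez("w0.npz",**{k:p[k] for k in("z_map","R","t","fx","fy","cx","cy")})
E
```

```text
[ 0.5362 -0.0383  0.2411] [[ 0.1417 -0.9899 -0.0007]
 [-0.9899 -0.1417 -0.0001]
 [ 0.      0.0007 -1.    ]] [ 13.2026  13.5733 -11.8672  -0.003  -64.6012  -5.0551]
slide_grip 0.85 [317. 265.] [ 0.534  -0.0042  0.0904] [ 0.5363 -0.0226  0.14  ]
slide_grip 0.51 [326.  50.] [ 0.5521 -0.1877  0.0601] [ 0.551  -0.1694  0.14  ]
row_pointer 0.95 [315. 267.] [ 0.5357 -0.0023  0.0902] [0.5327 0.0256 0.016 ]
row_clip_mid 0.58 [249. 172.] [ 0.6158 -0.072   0.0229] [ 0.6161 -0.0718  0.021 ]
```

View pics/w0.png

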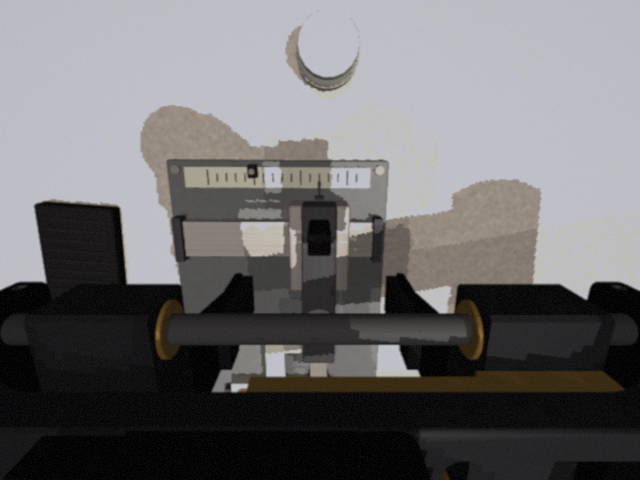

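The wrist view shows the grip top at (319,225), the pointer tip near (319,183), the clip at (252,171) and the stage's rear edge from (168,161) to (388,161).

```bash
python3 - <<'E'
from h import *
np.set_printoptions(precision=4,suppress=True)
p=dict(np.load("w0.npz"))
g=w(p,(319,225),.14);q=w(p,(319,184),.016);c=w(p,(252,171),.021)
e=w(p,(168,161),.01)-w(p,(388,161),.01);a=np.arctan2(e[1],e[0]);print("yaw",a,np.linalg.norm(e))
print(g,w(p,(319,225),r=1),q,c)
x=np.array([np.cos(a),np.sin(a),0]);print((c-q)@x,(c-g)@x, x)
E
```

```text
yaw 0.1426738384356854 0.23597168207976044
[ 0.5392 -0.0539  0.14  ] [ 0.5384 -0.0479  0.1155] [ 0.5414 -0.0687  0.016 ] [ 0.613  -0.0727  0.021 ]
0.07031149113210275 0.07029367793988509 [0.9898 0.1422 0.    ]
```

drive_tool([
  [70,1,-1,-40,0,0,0],
  [70,0,0,-40,0,0,0],
  [70,0,0,-40,0,0,0],
  [0,0,0,0,0,0,0],
  [0,0,0,0,0,0,0],
])

```text
time_s: 3.6
tcp_pos: [0.5353, -0.0422, 0.1207]
ee_rot: [[0.138, -0.99, -0.004], [-0.99, -0.138, -0.002], [0.001, 0.004, -1.0]]
wrist_force: [1.0, 0.6, 1.8]
gripper_width: 0.613
gripper_force: 0.0
```

drive_tool([
  [0,0,0,0,0,0,0],
  [0,0,0,0,0,0,0],
  [0,0,0,0,0,0,0],
  [0,0,0,0,0,0,0],
  [0,0,0,0,0,0,0],
])

```text
time_s: 4.02
tcp_pos: [0.5369, -0.041, 0.1229]
ee_rot: [[0.139, -0.99, 0.003], [-0.99, -0.139, 0.001], [-0.0, -0.003, -1.0]]
wrist_force: [0.8, 0.0, -0.6]
gripper_width: 0.252
gripper_force: 0.0
```

drive_tool([
  [0,0,0,0,0,0,0],
  [0,0,0,0,0,0,0],
  [0,0,0,0,0,0,0],
])

```text
time_s: 4.27
tcp_pos: [0.5367, -0.0411, 0.1225]
ee_rot: [[0.139, -0.99, 0.001], [-0.99, -0.139, -0.0], [0.0, -0.001, -1.0]]
wrist_force: [-0.5, 0.9, 5.8]
gripper_width: 0.206
gripper_force: 30.0
```

drive_tool([
  [0,11.9,1.7,0,0,0,0],
  [0,11.9,1.7,0,0,0,0],
  [0,11.9,1.7,0,0,0,0],
  [0,11.9,1.7,0,0,0,0],
  [0,11.9,1.7,0,0,0,0],
])

```text
time_s: 4.68
tcp_pos: [0.5949, -0.033, 0.1225]
ee_rot: [[0.139, -0.99, -0.003], [-0.99, -0.139, -0.001], [0.0, 0.003, -1.0]]
wrist_force: [-5.7, 0.0, 8.8]
gripper_width: 0.204
gripper_force: 30.0
```

drive_tool([
  [0,5,0.7,0,0,0,0],
  [0,0,0,0,0,0,0],
  [0,0,0,0,0,0,0],
])

```text
time_s: 4.93
tcp_pos: [0.6019, -0.032, 0.1225]
ee_rot: [[0.139, -0.99, 0.002], [-0.99, -0.139, -0.0], [0.001, -0.002, -1.0]]
wrist_force: [0.1, -0.9, 4.0]
gripper_width: 0.202
gripper_force: 30.0
```

```bash
python3 - <<'E'
from h import *
np.set_printoptions(precision=4,suppress=True)
s=sense();p=wr(capture("wrist"),s);save(p,"w1.png");print(s["tcp_pos"],s["wrist_force"])
for n in("row_pointer","row_clip_mid"):
    for d in search_frame(n,p)[:2]: print(n,round(d["p"],2),np.round(d["xy"]),w(p,d["xy"]))
np.savez("w1.npz",**{k:p[k] for k in("z_map","R","t","fx","fy","cx","cy")})
E
```

```text
[ 0.6019 -0.032   0.1225] [ 0.0863 -0.9284  3.9618]
row_pointer 0.58 [320. 270.] [ 0.6032 -0.0395  0.0906]
row_clip_mid 0.51 [311. 188.] [ 0.6145 -0.0742  0.024 ]
```

View pics/w1.png

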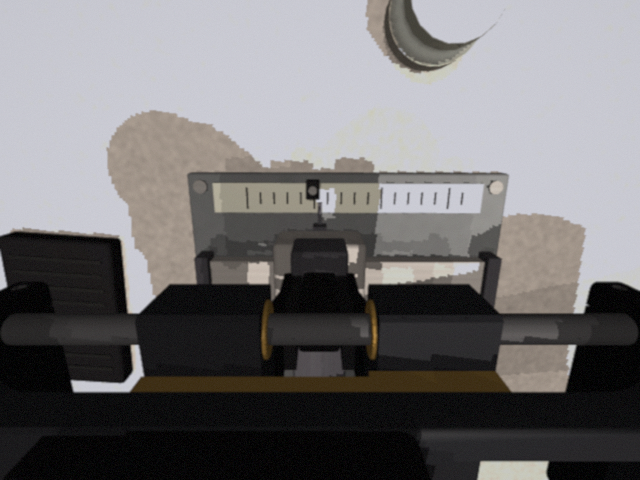

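The pointer is at column 319.5 and the clip's middle at 313. At about 0.75 mm/px that leaves 5 mm to go.

drive_tool([
  [0,2.5,0.35,0,0,0,0],
  [0,2.5,0.35,0,0,0,0],
  [0,0,0,0,0,0,0],
  [0,0,0,0,0,0,0],
  [0,0,0,0,0,0,0],
])

```text
time_s: 5.5
tcp_pos: [0.6051, -0.0316, 0.1225]
ee_rot: [[0.139, -0.99, -0.001], [-0.99, -0.139, -0.001], [0.0, 0.001, -1.0]]
wrist_force: [-3.1, -0.3, 7.0]
gripper_width: 0.205
gripper_force: 30.0
```

```bash
python3 - <<'E'
from h import *
s=sense();p=wr(capture("wrist"),s);save(p,"w2.png",(250,160,390,250),5);print(s["tcp_pos"])
E
```

```text
[ 0.60513369 -0.03158364  0.12249753]
```

View pics/w2.png

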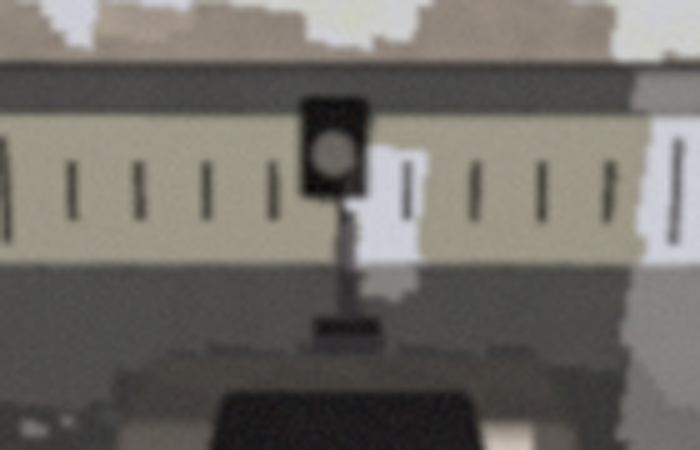

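The pointer is at 347 and the clip's middle at 333, where 66 px is 10 mm. I'm 2 mm short, so I'll nudge it.

drive_tool([
  [0,2.5,0.35,0,0,0,0],
  [0,0,0,0,0,0,0],
  [0,0,0,0,0,0,0],
  [0,0,0,0,0,0,0],
])

```text
time_s: 5.88
tcp_pos: [0.6074, -0.0313, 0.1225]
ee_rot: [[0.139, -0.99, -0.002], [-0.99, -0.139, -0.001], [0.0, 0.002, -1.0]]
wrist_force: [-3.8, -0.7, 8.2]
gripper_width: 0.203
gripper_force: 30.0
```

```bash
python3 - <<'E'
from h import *
s=sense();p=wr(capture("wrist"),s);save(p,"w3.png",(250,160,390,250),5);print(s["tcp_pos"])
f=p["frame"].astype(int).sum(2)
print("clip row",f[183:186,300:335].mean(0).astype(int)); print("ptr row",f[205:212,300:335].mean(0).astype(int))
E
```

```text
[ 0.60743183 -0.03126937  0.12249819]
clip row [415 415 417 417 419 415 415 418 416 417 421 405 327 196  85  61  61  67
  82  83  78  68  65  61  55  77 161 277 374 411 419 413 416 415 413]
ptr row [441 441 440 443 439 442 440 440 442 443 440 440 440 445 441 441 413 314
 231 250 298 416 551 613 622 625 623 621 621 623 622 625 608 533 460]
```

The pointer is now within 1 mm of the clip's middle. Next I'll release, lift and go over the button with the fingers shut.

drive_tool([
  [45,0,0,0,0,0,0],
  [45,0,0,0,0,0,0],
  [45,0,0,0,0,0,0],
  [45,0,0,25,0,0,0],
  [45,0,0,30,0,0,0],
])

```text
time_s: 6.35
tcp_pos: [0.6062, -0.031, 0.1736]
ee_rot: [[0.138, -0.99, -0.008], [-0.99, -0.138, -0.001], [-0.0, 0.008, -1.0]]
wrist_force: [1.0, 0.8, 0.6]
gripper_width: 0.434
gripper_force: 0.0
```

drive_tool([
  [0,-4.5,31.4,0,0,0,0],
  [0,-4.5,31.4,0,0,0,0],
  [0,-4.5,31.4,0,0,0,0],
  [0,0,0,0,0,0,0],
  [0,0,0,0,0,0,0],
])

```text
time_s: 6.77
tcp_pos: [0.5944, 0.0648, 0.1759]
ee_rot: [[0.141, -0.99, -0.001], [-0.99, -0.141, -0.0], [-0.0, 0.001, -1.0]]
wrist_force: [0.5, -0.1, -0.4]
gripper_width: 0.155
gripper_force: 0.0
```

drive_tool([
  [0,0,0,0,0,0,0],
  [0,0,0,0,0,0,0],
  [0,0,0,0,0,0,0],
  [0,0,0,0,0,0,0],
])

```text
time_s: 7.1
tcp_pos: [0.5948, 0.0624, 0.1763]
ee_rot: [[0.137, -0.991, -0.0], [-0.991, -0.137, -0.0], [0.0, 0.0, -1.0]]
wrist_force: [0.2, -0.1, -0.6]
gripper_width: 0.005
gripper_force: 0.0
```

```bash
python3 - <<'E'
from h import *
np.set_printoptions(precision=4,suppress=True)
s=sense();p=wr(capture("wrist"),s);save(p,"w4.png");print(s["tcp_pos"])
t=capture("top");save(t,"top2.png",(190,205,400,355),3.8);np.savez("t2.npz",**{k:t[k] for k in("z_map","R","t","fx","fy","cx","cy")})
E
```

```text
[0.5948 0.0624 0.1763]
```

View pics/w4.png

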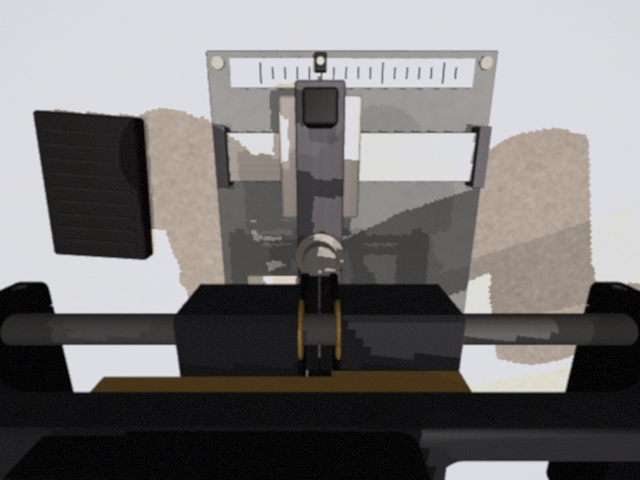

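The carriage is still at the clip (320,62), and the fingers are over the button at (320,253). Pressing now.

drive_tool([
  [0,0,0,-25,0,0,0],
  [0,0,0,-22,0,0,0],
  [0,0,0,-5,0,0,0],
  [0,0,0,-3,0,0,0],
  [0,0,0,-3,0,0,0],
])

```text
time_s: 7.62
tcp_pos: [0.5945, 0.0628, 0.1193]
ee_rot: [[0.139, -0.99, -0.001], [-0.99, -0.139, -0.001], [0.001, 0.001, -1.0]]
wrist_force: [-2.4, -1.0, 4.4]
gripper_width: 0.002
gripper_force: 2.1
```

drive_tool([
  [0,0,0,-2,0,0,0],
  [0,0,0,0,0,0,0],
  [0,0,0,0,0,0,0],
])

```text
time_s: 7.87
tcp_pos: [0.5956, 0.0635, 0.1172]
ee_rot: [[0.139, -0.99, 0.002], [-0.99, -0.139, 0.001], [-0.0, -0.002, -1.0]]
wrist_force: [-0.6, -0.8, 1.5]
gripper_width: 0.002
gripper_force: 0.6
```

drive_tool([
  [0,0,0,-1.5,0,0,0],
  [0,0,0,-0.5,0,0,0],
  [0,0,0,0,0,0,0],
])

```text
time_s: 8.12
tcp_pos: [0.5957, 0.0635, 0.1169]
ee_rot: [[0.139, -0.99, 0.003], [-0.99, -0.139, 0.0], [0.0, -0.003, -1.0]]
wrist_force: [-3.9, -0.4, 9.2]
gripper_width: 0.004
gripper_force: 4.7
```

drive_tool([
  [0,0,0,-1.5,0,0,0],
  [0,0,0,0,0,0,0],
  [0,0,0,0,0,0,0],
])

```text
time_s: 8.37
tcp_pos: [0.5966, 0.0636, 0.1168]
ee_rot: [[0.14, -0.99, 0.005], [-0.99, -0.14, 0.0], [0.0, -0.005, -1.0]]
wrist_force: [-4.4, -0.8, 14.1]
gripper_width: 0.005
gripper_force: 6.9
```

The button has bottomed out: z is steady at 0.117 with 14 N. Lifting, then going above the knob.

drive_tool([
  [0,0,0,20,0,0,0],
  [60,0,0,40,0,0,0],
  [60,-4.7,31.4,0,0,0,0],
  [60,-4.7,31.4,0,0,0,0],
  [60,-4.6,31.4,0,0,0,0],
])

```text
time_s: 8.78
tcp_pos: [0.5815, 0.1587, 0.1743]
ee_rot: [[0.137, -0.991, 0.003], [-0.991, -0.137, 0.002], [-0.002, -0.004, -1.0]]
wrist_force: [0.1, -1.0, -0.3]
gripper_width: 0.226
gripper_force: 0.0
```

drive_tool([
  [60,0,0,0,0,0,0],
  [60,0,0,0,0,0,0],
  [60,0,0,0,0,0,0],
])

```text
time_s: 9.03
tcp_pos: [0.5809, 0.1577, 0.173]
ee_rot: [[0.139, -0.99, 0.0], [-0.99, -0.139, 0.0], [-0.0, -0.0, -1.0]]
wrist_force: [0.6, -0.0, -0.5]
gripper_width: 0.45
gripper_force: 0.0
```

```bash
python3 - <<'E'
from h import *
np.set_printoptions(precision=4,suppress=True)
s=sense();p=wr(capture("wrist"),s);print(s["tcp_pos"])
t=capture("top");s2=capture("scene")
a=np.zeros((590,800,3),np.uint8)
a[:300,:400]=cv2.resize(p["frame"],(400,300));a[:300,400:]=cv2.resize(t["frame"][205:355,190:390],(400,300))
c=s2["frame"][170:315,300:500];a[300:590,:400]=cv2.resize(c,(400,290));a[300:590,400:]=cv2.resize(p["frame"][0:145,220:420],(400,290))
cv2.imwrite("pics/m5.png",a[:,:,::-1])
E
```

```text
[0.5809 0.1577 0.173 ]
```

View pics/m5.png

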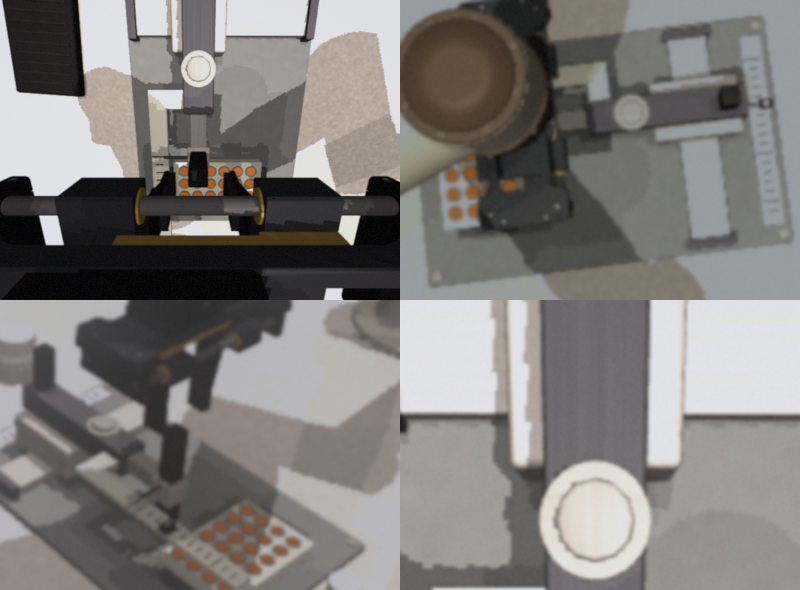

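The button is flush, the pointer is still at the row clip and the knob is between the fingers. I'll go down and grip it.

drive_tool([
  [60,0,0,-30,0,0,0],
  [60,0,0,-22,0,0,0],
  [60,0,0,0,0,0,0],
  [10,0,0,0,0,0,0],
  [10,0,0,0,0,0,0],
])

```text
time_s: 9.6
tcp_pos: [0.5819, 0.1573, 0.1223]
ee_rot: [[0.138, -0.99, 0.002], [-0.99, -0.138, 0.0], [-0.0, -0.002, -1.0]]
wrist_force: [-0.4, 0.0, -0.7]
gripper_width: 0.516
gripper_force: 0.0
```

drive_tool([
  [0,0,0,0,0,0,0],
  [0,0,0,0,0,0,0],
  [0,0,0,0,0,0,0],
  [0,0,0,0,0,0,0],
  [0,0,0,0,0,0,0],
])

```text
time_s: 10.02
tcp_pos: [0.5818, 0.1578, 0.1219]
ee_rot: [[0.139, -0.99, 0.003], [-0.99, -0.139, 0.001], [-0.001, -0.003, -1.0]]
wrist_force: [1.6, -0.2, 0.6]
gripper_width: 0.205
gripper_force: 30.0
```

drive_tool([
  [0,0,0,0,0,0,0],
  [0,0,0,0,0,0,0],
])

```text
time_s: 10.18
tcp_pos: [0.5818, 0.1578, 0.1219]
ee_rot: [[0.139, -0.99, 0.002], [-0.99, -0.139, 0.001], [-0.0, -0.002, -1.0]]
wrist_force: [2.7, 0.6, 1.7]
gripper_width: 0.202
gripper_force: 30.0
```

drive_tool([
  [0,-1.25,8.9,0,0,0,0],
  [0,-1.25,8.9,0,0,0,0],
  [0,-1.25,8.9,0,0,0,0],
  [0,-1.25,8.9,0,0,0,0],
  [0,-1.25,8.9,0,0,0,0],
])

```text
time_s: 10.6
tcp_pos: [0.5756, 0.2016, 0.1218]
ee_rot: [[0.139, -0.99, 0.002], [-0.99, -0.139, -0.001], [0.001, -0.002, -1.0]]
wrist_force: [4.3, -4.0, 2.4]
gripper_width: 0.203
gripper_force: 30.0
```

drive_tool([
  [0,0,0,0,0,0,0],
  [0,0,0,0,0,0,0],
])

```text
time_s: 10.77
tcp_pos: [0.5756, 0.202, 0.1218]
ee_rot: [[0.139, -0.99, 0.002], [-0.99, -0.139, 0.0], [0.0, -0.002, -1.0]]
wrist_force: [4.5, -1.9, 2.7]
gripper_width: 0.204
gripper_force: 30.0
```

```bash
python3 - <<'E'
from h import *
np.set_printoptions(precision=4,suppress=True)
s=sense();p=wr(capture("wrist"),s);t=capture("top");s2=capture("scene")
for n,q in(("wrist",p),("top",t),("scene",s2)):
  for l in("boom_pointer","boom_clip_mid"):
    for d in search_frame(l,q)[:1]: print(n,l,round(d["p"],2),np.round(d["xy"]),w(q,d["xy"],.085))
a=np.zeros((590,800,3),np.uint8)
a[:300,:400]=cv2.resize(p["frame"],(400,300));a[:300,400:]=cv2.resize(t["frame"][205:355,190:390],(400,300))
a[300:590,:400]=cv2.resize(s2["frame"][215:302,350:470],(400,290),interpolation=cv2.INTER_CUBIC);a[300:590,400:]=cv2.resize(p["frame"][220:365,180:380],(400,290))
cv2.imwrite("pics/m6.png",a[:,:,::-1])
np.savez("s6.npz",**{k:s2[k] for k in("z_map","R","t","fx","fy","cx","cy")})
E
```

```text
wrist boom_pointer 0.65 [319. 218.] [0.5814 0.1671 0.085 ]
wrist boom_clip_mid 0.94 [232. 276.] [0.6257 0.2075 0.085 ]
top boom_pointer 0.59 [305. 286.] [0.5473 0.0643 0.085 ]
scene boom_pointer 0.58 [394. 269.] [0.5869 0.1906 0.085 ]
scene boom_clip_mid 0.52 [381. 285.] [0.6337 0.2127 0.085 ]
```

View pics/m6.png

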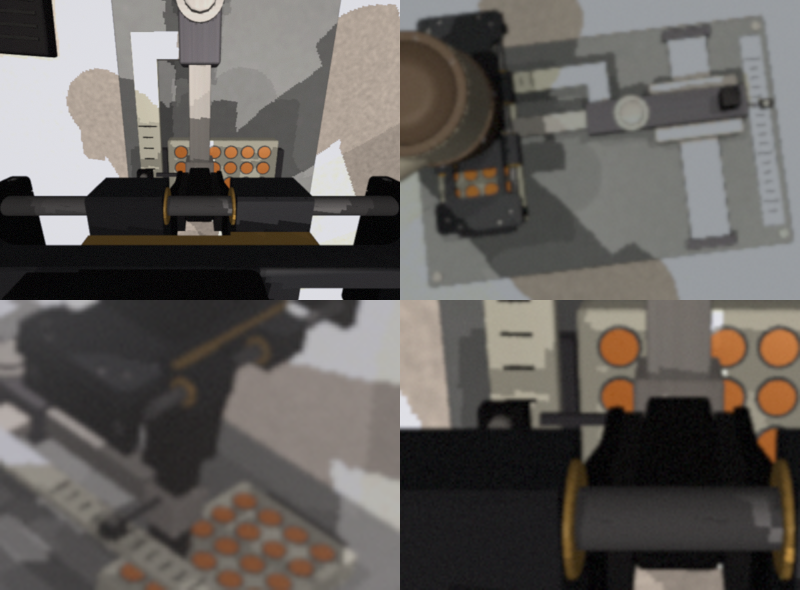

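The wrist view (lower right) shows the arm pointer at crop y 418, almost level with the clip, whose rear edge is at 400 and screw at 422. The row pointer is still at its clip in the top view. I'll compute the remainder.

```bash
python3 - <<'E'
from h import *
np.set_printoptions(precision=4,suppress=True)
s=sense();p=wr(capture("wrist"),s);y=np.array([-.139,.990,0]);x=np.array([.99,.139,0])
c=w(p,(235,270.5),.087);sc=w(p,(229,281),.087);q=w(p,(262,279),.082)
print("clip mid from rear edge",c@y+.005,"screw",sc@y,"pointer",q@y,"tcp",s["tcp_pos"]@y, "x of ptr-tcp",(w(p,(250,279),.082)-s["tcp_pos"])@x)
print(w(p,(229,281)),w(p,(262,279),r=0))
f=p["frame"].astype(int).sum(2);print("clip col",f[262:286,225:233].mean(1).astype(int));print("ptr col",f[262:286,256:268].mean(1).astype(int))
t=capture("top");cv2.imwrite("pics/t7.png",cv2.resize(t["frame"][235:310,340:400,::-1],None,fx=8,fy=8,interpolation=cv2.INTER_CUBIC))
E
```

```text
clip mid from rear edge 0.11854864840366727 screw 0.11989017536769996 pointer 0.12075350003124462 tcp 0.11935916727756662 x of ptr-tcp 0.04090633425687426
[0.6262 0.2079 0.0897] [0.6088 0.2065 0.0843]
clip col [362 360 363 372 392 414 454 452 366 210  69  23  26  32  40  36  67 110
 147 197 216 192 112  56]
ptr col [195 194 196 198 200 201 201 202 203 204 206 208 210 198 143  99 115 123
 125 128 149 158 108  60]
```

View pics/t7.png

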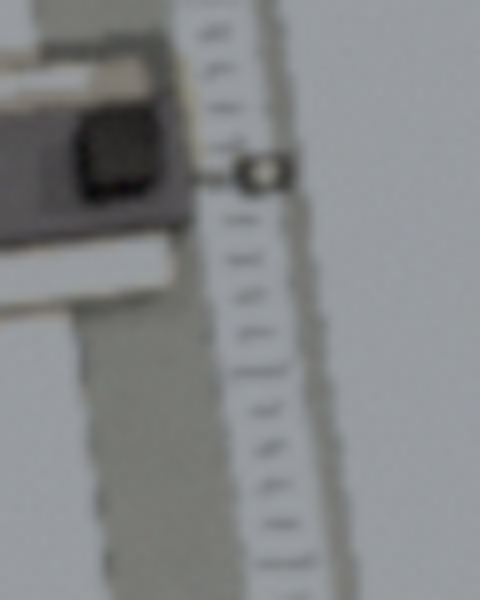

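The row pointer line (210,180) meets the row clip's centre (263,174), and the arm pointer is within about 2 mm of its clip. I'll relieve the sideways load slightly and settle.

drive_tool([
  [0,0.5,0,0,0,0,0],
  [0,0,0,0,0,0,0],
  [0,0,0,0,0,0,0],
  [0,0,0,0,0,0,0],
])

```text
time_s: 11.65
tcp_pos: [0.5757, 0.2015, 0.1217]
ee_rot: [[0.139, -0.99, 0.001], [-0.99, -0.139, -0.0], [0.0, -0.001, -1.0]]
wrist_force: [4.1, -3.6, 6.4]
gripper_width: 0.206
gripper_force: 30.0
```

```bash
python3 - <<'E'
from h import *
s=sense();print(s["tcp_pos"],s["wrist_force"],s["gripper_force"],s["time_s"]);print(finish_job())
E
```

```text
[0.57566376 0.20153478 0.1217391 ] [ 4.10375663 -3.6373538   6.41880135] 30.00099817290902 11.65
the job is handed in; nothing more can be done
None
```

I handed the job in at 11.7 s with the carriage pointer within about 1 mm of its clip, the lock button fully down, the arm pointer within about 2 mm of its clip and the knob still gripped at 30 N; no verdict was returned.

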